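# Check the slope of a tilting wing jig with a hand gauge

### The job

Pick up the hand gauge by its upright grip and, holding it, touch the ball tip of its stylus gently on top of the low stud of the tilting wing jig and then on top of the high stud. Then tilt the gauge to match the slope and press its foot lightly but firmly flush on the tilt plate, square and inside the marked rectangle with the stylus pointing away from the studs' side. Finish while still gripping the gauge and holding it pressed flush there, do not let go, and leave the model aeroplane, the paint jar and the screwdriver alone.

Things in the scene. Friction and masses are not known exactly. Their poses are not given: they have to be found in the camera images.
- gauge: Loose hand gauge, about 160 g (+-30 %), standing on its flat aluminium foot, 70 (x) x 50 (y) x 12 mm. A black upright grip, 32 (x) x 16 (y) mm, stands on its centre from 12 to 58 mm above the underside: pinch it across y. A 5 mm steel stylus rod runs level from the foot's +y side to a ball 72 mm from the centre. Origin: centre of the underside; z up.
- stylus_tip (a point): Centre of the 8 mm ball at the end of the gauge's stylus: at (0, 72, 9) mm in the gauge's frame, so the ball's lowest point is 5 mm above the plane of the foot's underside.
- tilt_plate: Sloping aluminium plate of the jig, 150 (x) x 130 (y) x 10 mm, hinged at its near, low edge, clamped at 8 to 22 degrees (varies); it does not give under hand forces. Origin: middle of the low edge on the top face, 38 mm above the bench; x runs uphill along the face, roughly away from the robot, y left along the hinge, z is the face's outward normal.
- outline (a point): Centre of the marked rectangle on the top face of the plate, at (75, 0, 0) mm in the plate's frame, with the plate's axes. The thin dark line is 96 (x) x 74 (y) mm; the foot (70 x 50) fits in with about 12 mm to spare all round.
- jig: The jig's fixed steel base under the tilt plate, 190 (x) x 140 (y) x 12 mm. Origin: centre of its underside, on the bench; x roughly away from the robot. An upright cheek (x 47 to 73, y 70 to 78 mm) at its left side rises to 105 mm; a clamp knob sits outside it.
- low_stud (a point): Steel stud of 12 mm diameter standing 8 mm out of the tilt plate at its low, right corner. This point: centre of its flat top, at (20, -53, 8) mm in the plate's frame; same axes.
- high_stud (a point): The same stud at the high, right corner. This point: centre of its flat top, at (130, -53, 8) mm in the plate's frame.
- model_plane: Bystander: grey model aeroplane, 170 mm long, 200 mm span, on a small stand, 65 mm tall. Origin under it. Not to be moved.
- paint_jar: Bystander: small glass paint jar with white cap, 38 mm diameter, 50 mm tall. Origin: centre of underside. Not to be moved.
- screwdriver: Bystander: screwdriver with black handle, 170 mm long, 26 mm thick, lying on the bench. Not to be moved.
There are look-alikes about, which are no part of the job. What is meant by the jig is not turquoise, and is the larger of those in its own colour. What is meant by the gauge is not purple, and is the smaller of those in its own colour.

How it is judged:
By the outcome, as a careful person would: the job done as asked, in the order asked, and still so for the second after the job is handed in, while the arm keeps its last pose, push and grip.
It also fails if it takes over 45 s, if anything falls off the work surface, if the arm or the gripper's body presses on something with over 40 N, if the wrist force passes 120 N, or if a joint passes its speed limit or range.

### The arm

A 6-joint arm with a two-finger parallel gripper is mounted at the origin on the work surface. World frame = base frame: x ahead of the robot, y to its left, z up, the work surface at z = 0. Lengths are in mm, angles in rad, forces in N, time in s.
With the tool pointing down it reaches from about 350 to 975 mm from the base axis. Payload 7.1 kg.
Tool frame: the origin (TCP) lies at the very end of the fingers, on their centre line; the grasp point (between the pads) lies 19 mm behind it; z points along the fingers, y is the line along which they close (so a half turn about z gives the same grasp; the last joint's range is limited). The gripper opens to 88 mm and grips with 3 to 60 N. Pads are 20 mm wide; open, the fingers measure 115 mm over their backs; the gripper's body (75 mm by 178 mm) begins 61 mm behind the grasp point.
Start: joints at [-1.242, 0.423, 1.63, -0, 1.089, -0.019], TCP at [213.036, -587.555, 222.675] pointing down, gripper open.
Joint ranges: [-3, 3], [-0.9, 2.11], [0.09, 2.58], [-1.31, 4.45], [0.11, 2.69], [-2.54, 2.54]. Speed limits (rad/s): [2.39, 2.39, 3.01, 3.14, 3.14, 3.14].

### API

Orientations are given as a rotation vector (axis times angle).
In Python, from workcell import sensors, imaging, close_job gives the robot as it stands. The module is installed in compiled form; this text tells all that it offers.
- The arm moves only by the tool servo_tool, never from a script. Its argument "steps" is a list of rows, each a list of 3 entries, a list of its own where there are three numbers: the shift along the world's x, y, z in m, then the turn, a rotation vector about the world's x, y, z in degrees, then the opening, from -1 (shut) to 1 (fully open). A call has exactly 8 rows; each row shifts and turns the commanded pose from where the row before left it; what a row does not reach is not made up. A row lasts 1/12 s, in which the tool goes at most 41.7 mm and 7.16 degrees, less where a joint would pass 70% of its speed; a pose out of reach is approached as far as the arm can. A call is refused whole if a number of a shift passes 0.0417 or a number of a turn 7.16, either way. A call with a gripper value outside its range is refused whole. The fingers move at their own pace and stop on an object; the grip force is fixed at half the most. Time passes only in rows, so rows that do not move let the fingers close, or fill a call up. It gives the time, the measured TCP pose, the force, the opening and the grip force at its end, in the units of the state.
- sensors.get_obs(): the state, without advancing time (a new reading comes with each control period).
- imaging.get_image(name): name is "side" or "top" or "wrist"; returns a dict with "color" (480x640x3 uint8, blue, green, red), "range_z" (480x640 float32, mm along the optical axis (not along the pixel's ray), 0 where there is no reading), "vertical_fov" (degrees; the focal length in pixels is half the picture's height over the tangent of half this angle, whatever the lens; pixels are square), "cx", "cy" (the principal point, pixels), "rvec" (rotation vector, rad) and "tvec" (3), from world to camera coordinates, as OpenCV has them; the wrist camera has in their place "tool_from_camera" (4x4, takes a point from camera to tool coordinates, whose origin is the TCP and whose axes are the flange's). Camera axes: x right, y down, z forward; pixel columns grow to the right and rows downward; lengths in mm; the calibration is good to about 2 mm. A picture is of the moment at which its call begins: read the wrist's pose just before it.
- close_job(): hands the job in; it is judged then, once.
The state is a dict: "t": time; "qpos": joint angles; "qvel": joint speeds; "joint_torque": joint torques, N m; "ee_pos": TCP position; "orientation": TCP orientation; "ft_force": force on the tool from outside, world axes, zero at the start; "moment": the same for the moment, N m; "width": finger opening in mm; "grasp_force": force on a finger pad.
Only numpy, scipy, OpenCV 4.12 (cv2) and the standard library are available. Lean on these libraries where they do the work, as an engineer would, in place of code of your own. Each camera call takes 0.05 s, during which the arm holds its last target. There are 200 camera calls.

## Working session

There is one attempt and no reset: what is moved stays moved. The work goes in short steps, Python scripts to look and compute and a tool call to move; the robot and the scene stay as the last step left them, time stands still between calls to the robot, and variables do not carry over. Pictures are saved under pics/ and viewed, at most 10 in all, crops included, and the job is handed in when it is done.

Besides the shell and the picture viewer there is one more tool, called after "Call:" as name(argument=value, ...), one argument or row to a line, values as JSON. servo_tool: Moves the arm, as the interface text tells. Its arguments: {"type":"object","properties":{"steps":{"type":"array"}},"required":["steps"]}

```bash
mkdir -p pics; cat > h.py <<'E'
import numpy as np, cv2, pickle
from scipy.spatial.transform import Rotation as R
from workcell import sensors, imaging, close_job
def grab(n):
    o=sensors.get_obs(); im=imaging.get_image(n)
    f=240/np.tan(np.radians(im["vertical_fov"])/2)
    if "rvec" in im:
        r=R.from_rotvec(np.ravel(im["rvec"])).as_matrix(); t=np.ravel(im["tvec"])
        A=r.T; c=-r.T@t
    else:
        T=np.array(im["tool_from_camera"]); W=R.from_rotvec(o["orientation"]).as_matrix()
        A=W@T[:3,:3]; c=W@T[:3,3]+np.array(o["ee_pos"])
    return dict(img=im["color"],d=im["range_z"],f=f,cx=im["cx"],cy=im["cy"],A=A,c=c)
def ray(g,u,v): return g["A"]@np.array([(u-g["cx"])/g["f"],(v-g["cy"])/g["f"],1])
def pz(g,u,v,z):
    r=ray(g,u,v); return g["c"]+r*(z-g["c"][2])/r[2]
def cloud(g):
    v,u=np.mgrid[:480,:640]; d=g["d"]
    P=np.stack([(u-g["cx"])/g["f"]*d,(v-g["cy"])/g["f"]*d,d],-1)@g["A"].T+g["c"]
    P[d<=0]=np.nan; return P
def proj(g,p):
    q=g["A"].T@(np.array(p)-g["c"]); return g["f"]*q[:2]/q[2]+[g["cx"],g["cy"]]
E
python3 - <<'E'
from h import *
for n in("top","side"):
    g=grab(n); pickle.dump(g,open(n+".pkl","wb")); cv2.imwrite(f"pics/{n}0.png",g["img"]); print(n,g["c"],g["f"])
print(sensors.get_obs())
E
```

```text
top [ 256.9318184    59.33541304 1573.81797535] 546.8595095030174
side [  254.85051361 -1014.80320046   939.02656316] 602.5241810333914
{'t': 0.1, 'qpos': array([-1.24200076e+00,  4.23787602e-01,  1.63062795e+00, -1.69643876e-05,
        1.08861329e+00, -1.90187732e-02]), 'qvel': array([-0.00158146, -0.00131157, -0.00130592, -0.0017904 ,  0.00041013,
        0.0005604 ]), 'joint_torque': array([ 5.71170604e-04, -5.45613670e+01, -2.74322838e+01,  6.45296322e-02,
        1.87847199e-02, -4.75936235e-05]), 'ee_pos': array([ 212.86773695, -587.07808596,  221.95931745]), 'orientation': array([-3.09280809e+00, -5.43362779e-01,  3.71177481e-04]), 'ft_force': array([-0.07468626, -0.19252441,  0.1941872 ]), 'moment': array([-0.02821541, -0.0218642 , -0.00467722]), 'grasp_force': 0.0, 'width': 87.7127661756012}
```

View pics/top0.png

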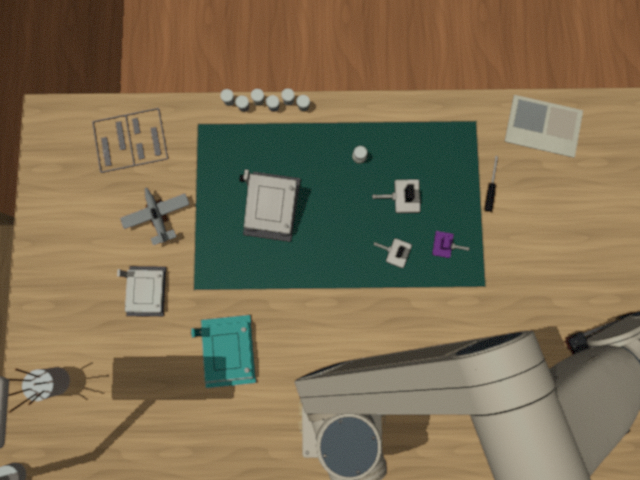

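View pics/side0.png

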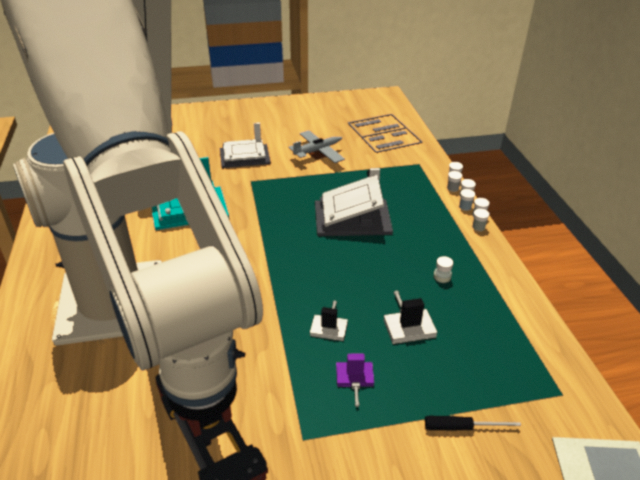

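```bash
cat > m.py <<'E'
from h import *
g=pickle.load(open("top.pkl","rb")); P=cloud(g)
c=cv2.resize(g["img"][130:280,220:480],None,fx=3,fy=3,interpolation=cv2.INTER_CUBIC); cv2.imwrite("pics/crop.png",c)
hsv=cv2.cvtColor(g["img"],cv2.COLOR_BGR2HSV)
w=((hsv[...,1]<60)&(hsv[...,2]>120)).astype(np.uint8)
n,l,s,cc=cv2.connectedComponentsWithStats(w)
for name,(u,v) in dict(big=(402,206),small=(395,260),plate=(268,206)).items():
    k=np.bincount(l[v-8:v+9,u-8:u+9].ravel(),minlength=n); k[0]=0; k=k.argmax()
    m=l==k; q=P[m]; q=q[~np.isnan(q[:,0])]
    print(name,s[k],cc[k],np.median(q,0))
    ct=max(cv2.findContours(m.astype(np.uint8),0,2)[0],key=cv2.contourArea)
    r=cv2.minAreaRect(ct); print(r)
    if name=="plate":
        for _ in range(4):
            A=np.c_[q[:,:2],np.ones(len(q))]; s_=np.linalg.lstsq(A,q[:,2],rcond=None)[0]; e=q[:,2]-A@s_; q=q[abs(e)<4]
        print(s_,np.degrees(np.arctan(np.hypot(*s_[:2]))),np.degrees(np.arctan2(s_[1],s_[0])),e.std())
        box=cv2.boxPoints(r)
        for u,v in box:
            d=ray(g,u,v); c0=g["c"]; t=(s_[0]*c0[0]+s_[1]*c0[1]+s_[2]-c0[2])/(d[2]-s_[0]*d[0]-s_[1]*d[1]); print(u,v,c0+t*d)
    else:
        for u,v in cv2.boxPoints(r): print(u,v,pz(g,u,v,12))
E
python3 m.py
```

```text
big [380 180  40  32 556] [404.03776978 196.25719424] [ 614.58689109 -187.79461642   16.32720831]
((399.5, 195.5), (31.0, 39.0), 90.0)
380.0 180.0 [ 666.18612642 -123.81139289   12.        ]
419.0 180.0 [ 664.90928482 -238.24406431   12.        ]
419.0 211.0 [ 572.19982521 -234.69584753   12.        ]
380.0 211.0 [ 573.44984053 -121.2535192    12.        ]
small [387 239  24  28 325] [396.67692308 252.75076923] [ 450.06019297 -163.53971784   11.7406316 ]
((397.2328796386719, 252.21234130859375), (20.248119354248047, 24.812725067138672), 20.556045532226562)
383.39725 260.27396 [ 429.2023021  -127.02699548   12.        ]
392.1096 237.0411 [ 496.39902064 -154.11274606   12.        ]
411.0685 244.15073 [ 475.06688362 -208.11251455   12.        ]
402.35617 267.38358 [ 408.14249377 -180.73895413   12.        ]
plate [ 244  174   52   59 2467] [269.47426024 203.24726388] [588.45315129 195.71854876  65.83012182]
((269.330810546875, 203.35385131835938), (46.885128021240234, 53.70703887939453), 7.125016689300537)
[ 3.90461140e-01 -5.18488073e-02 -1.53882267e+02] 21.49891315087981 -7.56397820417098 2.047898123418568
242.7385 227.0923 [525.87901864 274.30896349  37.23046081]
249.40005 173.8 [666.66815846 249.36960778  93.49622464]
295.92313 179.6154 [648.62730206 119.70328372  93.17501554]
289.26157 232.9077 [507.66461793 141.66953168  36.9956415 ]
```

View pics/crop.png

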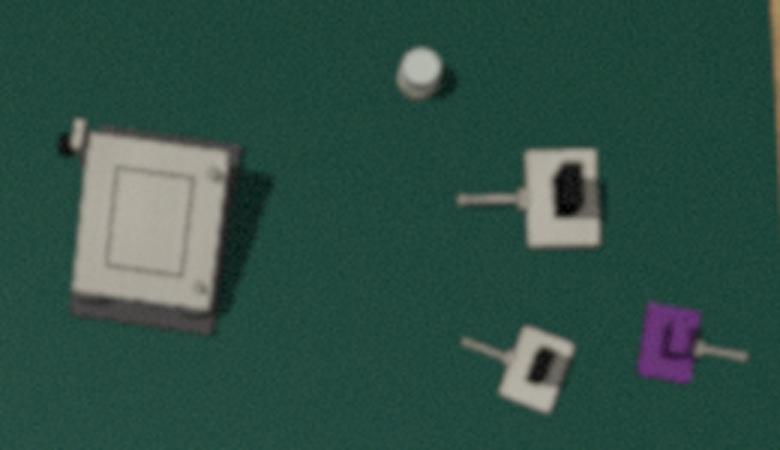

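The gauges in the top view are the large white one (407,196), the small white one (399,252) and the purple one (444,244). I want the small white one, because it isn't purple and is the smaller of its colour. The jigs are the large pale one (271,206), the small pale one (145,291) and the turquoise one (228,350). I want the large pale one. The crop confirms both: the gauge's stylus points left, and the jig's studs are on its right.

Call:
servo_tool(
  steps=[
    [[0.02,0.035,0],[0,0,7],1],
    [[0.02,0.035,0],[0,0,7],1],
    [[0.02,0.035,0],[0,0,7],1],
    [[0.02,0.035,0],[0,0,7],1],
    [[0.02,0.035,0],[0,0,7],1],
    [[0.02,0.035,0],[0,0,7],1],
    [[0.02,0.035,0],[0,0,7],1],
    [[0.02,0.035,0],[0,0,7],1],
  ],
)

```text
t: 0.77
ee_pos: [373.4, -305.7, 222.5]
orientation: [-2.471, -1.939, 0.0]
ft_force: [0.9, -1.0, 1.0]
width: 88.1
grasp_force: 0.0
```

Call:
servo_tool(
  steps=[
    [[0.02,0.035,0],[0,0,7],0],
    [[0.02,0.035,0],[0,0,7],0],
    [[0.02,0.035,0],[0,0,7],0],
    [[0.02,0.035,0],[0,0,7],0],
    [[0,0,0],[0,0,7],0],
    [[0,0,0],[0,0,7],0],
    [[0,0,0],[0,0,7],0],
    [[0,0,0],[0,0,7],0],
  ],
)

```text
t: 1.43
ee_pos: [453.0, -166.9, 222.4]
orientation: [-1.269, -2.873, 0.0]
ft_force: [-0.5, 0.2, -0.6]
width: 43.9
grasp_force: 0.0
```

Call:
servo_tool(
  steps=[
    [[0,0,0],[0,0,7],0],
    [[0,0,0],[0,0,7],0],
    [[0,0,0],[0,0,7],0],
    [[0,0,0],[0,0,7],0],
    [[0,0,0],[0,0,0],0],
    [[0,0,0],[0,0,0],0],
    [[0,0,0],[0,0,0],0],
    [[0,0,0],[0,0,0],0],
  ],
)

```text
t: 2.1
ee_pos: [453.0, -167.5, 222.6]
orientation: [-0.551, -3.093, -0.0]
ft_force: [-0.2, -0.1, 0.3]
width: 43.7
grasp_force: 0.0
```

```bash
python3 - <<'E'
from h import *
g=grab("wrist"); pickle.dump(g,open("w1.pkl","wb")); cv2.imwrite("pics/w1.png",g["img"]); o=sensors.get_obs()
print(g["c"],g["f"],o["ee_pos"],o["orientation"],o["qpos"],o["width"])
print(g["A"])
E
```

```text
[ 374.33486859 -139.6198394   383.99033342] 375.9907230992664 [ 452.9972681  -167.55126886  222.63494661] [-5.50497227e-01 -3.09285551e+00 -1.81139538e-05] [-3.78899252e-01  2.13999080e-01  1.93628452e+00 -1.72171990e-05
  9.91436402e-01 -1.59739555e+00] 43.73797650574279
[[ 3.45938590e-01  8.94998935e-01  2.81608592e-01]
 [ 9.38256895e-01 -3.30213352e-01 -1.03117127e-01]
 [ 7.01198033e-04  2.99893397e-01 -9.53972462e-01]]
```

View pics/w1.png

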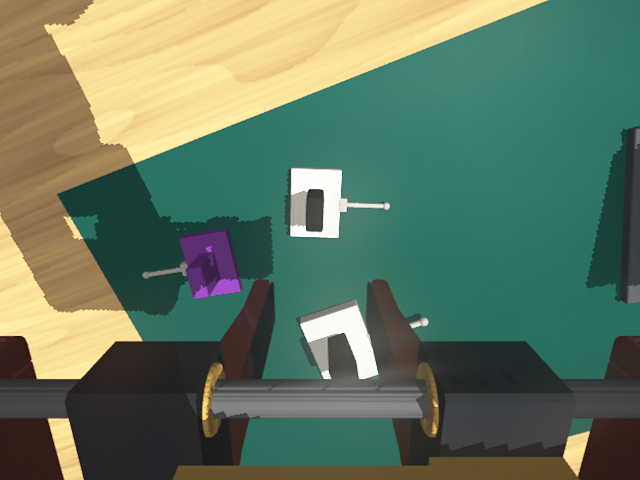

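The wrist view shows the small gauge at (316,203), with its stylus ball at (387,206) and already close to square with the fingers. The big look-alike is under the fingertips at (340,340), but it's farther away in x. Next I'll measure the gauge's centre and yaw.

```bash
cat > gm.py <<'E'
from h import *
import sys
g=pickle.load(open("w1.pkl","rb")); P=cloud(g)
x0,y0,x1,y1=270,150,400,250
sub=P[y0:y1,x0:x1].reshape(-1,3)
# foot-top mask by white + height
hsv=cv2.cvtColor(g["img"],cv2.COLOR_BGR2HSV)
m=np.zeros((480,640),np.uint8); m[y0:y1,x0:x1]=((hsv[...,1]<70)&(hsv[...,2]>110))[y0:y1,x0:x1]
m=cv2.morphologyEx(m,cv2.MORPH_CLOSE,np.ones((25,25)))
body=cv2.morphologyEx(m,cv2.MORPH_OPEN,np.ones((25,25)))
r=cv2.minAreaRect(max(cv2.findContours(body,0,2)[0],key=cv2.contourArea)); print(r)
b=np.array([pz(g,u,v,12) for u,v in cv2.boxPoints(r)]); print(b.round(1)); print("foot c",b.mean(0))
for i in range(4):
    e=b[(i+1)%4]-b[i]; print(np.linalg.norm(e).round(1),np.degrees(np.arctan2(e[1],e[0])).round(1))
ball=pz(g,387,206,9); d=ball-b.mean(0); print("ball",ball,np.hypot(*d[:2]),"gauge yaw",np.degrees(np.arctan2(d[1],d[0]))-90)
dk=np.zeros((480,640),bool); dk[y0:y1,x0:x1]=(hsv[...,2]<75)[y0:y1,x0:x1]
q=P[dk]; q=q[(q[:,2]>52)&(q[:,2]<66)]; print("grip top",len(q),q.mean(0),np.median(q[:,2]))
print("bench z",np.nanmedian(P[100:160,420:520,2]))
E
python3 gm.py
```

```text
((315.4999694824219, 201.99996948242188), (67.99998474121094, 50.99999237060547), 90.0)
[[ 407.2 -182.9   12. ]
 [ 424.5 -136.    12. ]
 [ 490.4 -159.    12. ]
 [ 472.1 -208.6   12. ]]
foot c [ 448.54909431 -171.6290196    12.        ]
50.0 69.8
69.8 -19.3
52.8 -110.3
69.8 158.4
ball [ 477.34011002 -104.64387918    9.        ] 72.91043562080313 gauge yaw -23.258612407011597
grip top 471 [ 447.39954759 -172.66790452   57.20005306] 57.30073274531401
bench z 0.31791382640037114
```

Call:
servo_tool(
  steps=[
    [[-0.005,-0.005,-0.02],[0,0,-1.5],0],
    [[0,0,-0.03],[0,0,0],0],
    [[0,0,-0.03],[0,0,0],0],
    [[0,0,-0.03],[0,0,0],0],
    [[0,0,-0.03],[0,0,0],0],
    [[0,0,-0.025],[0,0,0],0],
    [[0,0,0],[0,0,0],0],
    [[0,0,0],[0,0,0],0],
  ],
)

```text
t: 2.82
ee_pos: [447.2, -172.2, 57.0]
orientation: [-0.589, -3.083, -0.001]
ft_force: [0.4, -0.5, 0.3]
width: 43.6
grasp_force: 0.0
```

```bash
python3 - <<'E'
from h import *
g=grab("wrist"); cv2.imwrite("pics/w2.png",g["img"]); o=sensors.get_obs(); print(o["ee_pos"],o["orientation"])
E
```

```text
[ 448.24638844 -172.63540635   58.09561228] [-5.88873615e-01 -3.08551502e+00 -1.12007155e-04]
```

View pics/w2.png

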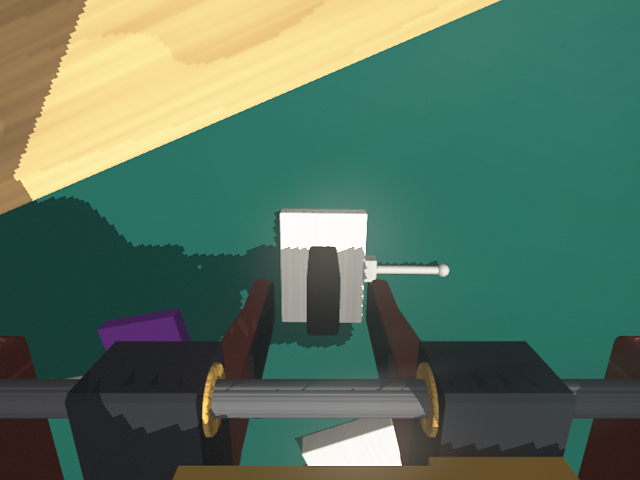

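The grip sits midway between the fingers (centre about (323,290), fingers at 262 and 380) and the gauge looks square. I'll go down and grip.

Call:
servo_tool(
  steps=[
    [[0,0,-0.018],[0,0,0],0],
    [[0,0,-0.018],[0,0,0],0],
    [[0,0,0],[0,0,0],0],
    [[0,0,0],[0,0,0],-1],
    [[0,0,0],[0,0,0],-1],
    [[0,0,0],[0,0,0],-1],
    [[0,0,0],[0,0,0],-1],
    [[0,0,0],[0,0,0],-1],
  ],
)

```text
t: 3.53
ee_pos: [448.7, -172.8, 22.6]
orientation: [0.588, 3.084, -0.0]
ft_force: [-0.2, 0.1, 11.7]
width: 16.1
grasp_force: 30.0
```

```bash
python3 - <<'E'
from h import *
g=grab("wrist"); pickle.dump(g,open("w3.pkl","wb"));cv2.imwrite("pics/w3.png",g["img"]); o=sensors.get_obs(); print(o)
E
```

```text
{'t': 3.5833, 'qpos': array([-3.92359265e-01,  5.61552590e-01,  2.04560407e+00,  1.06335856e-04,
        5.32932467e-01, -1.58667208e+00]), 'qvel': array([-0.00068183,  0.0012655 , -0.00080002,  0.00062245,  0.00208141,
        0.00059987]), 'joint_torque': array([-3.34632732e-01, -4.38969040e+01, -1.17774215e+01, -8.67759157e-02,
       -2.44581420e-01,  1.55074254e-02]), 'ee_pos': array([ 448.6451661 , -172.75956361,   22.622034  ]), 'orientation': array([ 5.87756141e-01,  3.08461172e+00, -3.95337818e-04]), 'ft_force': array([-0.82123606,  1.80063355,  7.67283206]), 'moment': array([0.17518514, 0.00303401, 0.02696492]), 'grasp_force': 30.001245439052582, 'width': 16.04157108338031}
```

View pics/w3.png

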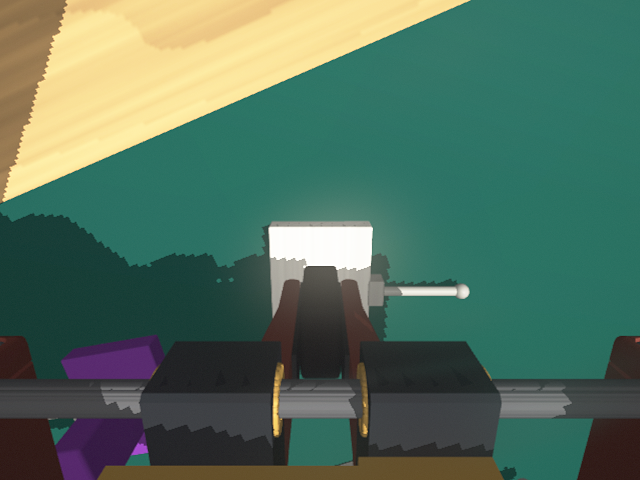

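The gauge is held: width is 16 mm, and the ball shows at (462,291) with the foot's near edge at row about 225. I'll lift it and carry it to a spot right of the jig where the wrist camera can see the plate.

Call:
servo_tool(
  steps=[
    [[0,0,0.02],[0,0,0],-1],
    [[0,0,0.035],[0,0,0],-1],
    [[0.012,0.025,0.027],[0,0,2],-1],
    [[0.016,0.03,0.023],[0,0,2],-1],
    [[0.016,0.03,0.023],[0,0,2],-1],
    [[0.016,0.03,0.023],[0,0,2],-1],
    [[0.016,0.03,0.023],[0,0,2],-1],
    [[0.016,0.03,0.023],[0,0,2],-1],
  ],
)

```text
t: 4.25
ee_pos: [540.1, 4.1, 220.2]
orientation: [0.259, 3.131, -0.0]
ft_force: [0.5, -0.4, -1.9]
width: 15.7
grasp_force: 30.0
```

Call:
servo_tool(
  steps=[
    [[0.025,0.02,0],[0,0,2],-1],
    [[0.025,0.02,0],[0,0,0],-1],
    [[0.02,0.008,0],[0,0,0],-1],
    [[0.01,0,0],[0,0,0],-1],
    [[0,0,0],[0,0,0],-1],
    [[0,0,0],[0,0,0],-1],
    [[0,0,0],[0,0,0],-1],
    [[0,0,0],[0,0,0],-1],
  ],
)

```text
t: 4.92
ee_pos: [618.8, 49.6, 218.5]
orientation: [-0.209, -3.133, 0.0]
ft_force: [0.2, 1.1, -1.6]
width: 15.6
grasp_force: 30.0
```

```bash
python3 - <<'E'
from h import *
g=grab("wrist"); o=sensors.get_obs(); g["o"]=o; pickle.dump(g,open("w4.pkl","wb"));cv2.imwrite("pics/w4.png",g["img"]); print(o["ee_pos"],o["orientation"],o["ft_force"],o["moment"],o["qpos"],o["width"])
E
```

```text
[618.99566371  49.62166383 218.64600899] [-2.09102179e-01 -3.13380648e+00  2.48428574e-04] [ 0.37204355  0.84145041 -0.98861782] [-0.00441373 -0.15599665 -0.0525878 ] [ 6.08557533e-02  4.22068767e-01  1.64181543e+00 -6.00760197e-05
  1.07853971e+00 -1.37666035e+00] 15.900956827003109
```

View pics/w4.png

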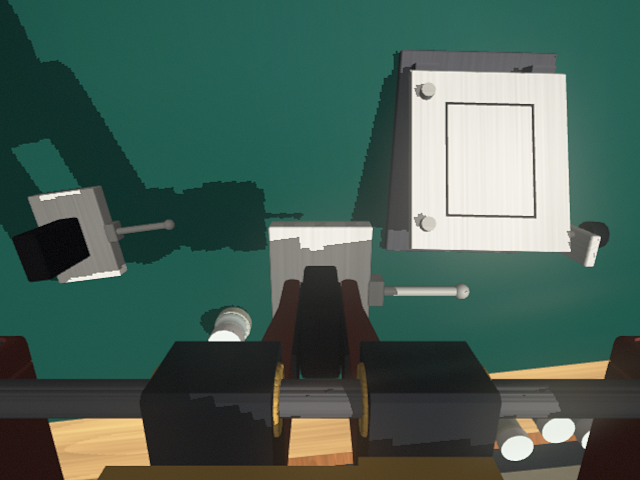

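The whole plate is in view: studs at (428,90) low and (428,222) high, outline about (446,103) to (535,217), and the held ball at (462,291). Next I'll work out the plate pose and where the ball sits in the tool frame.

```bash
cat > pl.py <<'E'
from h import *
g=pickle.load(open("w4.pkl","rb")); P=cloud(g); hsv=cv2.cvtColor(g["img"],cv2.COLOR_BGR2HSV); gray=cv2.cvtColor(g["img"],cv2.COLOR_BGR2GRAY)
K=np.array([[g["f"],0,g["cx"]],[0,g["f"],g["cy"]],[0,0,1]])
m=np.zeros((480,640),np.uint8); m[60:262,402:576]=(gray>140)[60:262,402:576]
m=cv2.morphologyEx(m,cv2.MORPH_CLOSE,np.ones((9,9)))
hull=cv2.convexHull(max(cv2.findContours(m,0,2)[0],key=cv2.contourArea))
seed=np.float32([[411,70],[566,74],[570,251],[411,248]])
def refine(seed,inner,dark):
    # fit straight lines to edge pixels near each side, intersect
    L=[]
    for i in range(4):
        a,b=seed[i],seed[(i+1)%4]; d=(b-a)/np.linalg.norm(b-a); n=np.array([d[1],-d[0]]); pts=[]
        for t in np.linspace(.12,.88,40):
            p=a+t*(b-a); s=np.arange(-5,5.01,.25); q=p+s[:,None]*n
            v=cv2.remap(gray,q[:,0].astype(np.float32)[None],q[:,1].astype(np.float32)[None],1)[0].astype(float)
            k=np.argmin(v) if dark else np.argmax(abs(np.gradient(cv2.GaussianBlur(v[None],(5,1),0)[0])))
            pts.append(q[k])
        l=cv2.fitLine(np.float32(pts),cv2.DIST_HUBER,0,.01,.01).ravel(); L.append(l)
    out=[]
    for i in range(4):
        l1,l2=L[i-1],L[i]; A=np.c_[l1[:2],-l2[:2]]; t=np.linalg.solve(A,l2[2:]-l1[2:]); out.append(l1[2:]+t[0]*l1[:2])
    return np.array(out)
oc=refine(np.float32([[446,103],[534,104],[535,217],[446,214]]),0,True)
pc=refine(seed,0,False)
print(oc.round(1).tolist(),pc.round(1).tolist())
obj=np.float64([[27,-37,0],[27,37,0],[123,37,0],[123,-37,0],[0,-65,0],[0,65,0],[150,65,0],[150,-65,0]])
img=np.r_[oc,pc]
ok,rv,tv=cv2.solvePnP(obj,img,K,None)
e=cv2.projectPoints(obj,rv,tv,K,None)[0][:,0]-img; print("reproj",e.round(1).tolist())
M=R.from_rotvec(rv.ravel()).as_matrix(); Rw=g["A"]@M; O=g["A"]@tv.ravel()+g["c"]
print("R",Rw.round(4).tolist(),"O",O); print("tilt",np.degrees(np.arccos(Rw[2,2])),"yaw",np.degrees(np.arctan2(-Rw[0,1],Rw[1,1])))
# depth plane
q=P[110:210,455:525].reshape(-1,3); c=q.mean(0); n=np.linalg.svd(q-c,full_matrices=False)[2][2]; n*=np.sign(n[2]); print("depth n",n,"tilt",np.degrees(np.arccos(n[2])),"slope dir",np.degrees(np.arctan2(-n[1],-n[0])),"PnP plane offset vs depth",(O-c)@n)
for nm,p in dict(low=(20,-53,8),high=(130,-53,8),out=(75,0,0)).items():
    w=Rw@p+O; print(nm,w.round(1),"px",proj(g,w).round(1))
# held ball and foot in tool frame
o=g["o"]; W=R.from_rotvec(o["orientation"]).as_matrix(); e0=np.array(o["ee_pos"])
for u,v in((462,292),):
    z=e0[2]-22.6+9; b=pz(g,u,v,z); print("ball tool",W.T@(b-e0),"depth pt",W.T@(P[v,u]-e0))
a=pz(g,270,227,e0[2]-10.6);b=pz(g,372,227,e0[2]-10.6); print("foot near edge tool",W.T@(a-e0),W.T@(b-e0)); print("tool yaw(y-90)",np.degrees(np.arctan2(W[1,1],W[0,1]))-90)
E
python3 pl.py
```

```text
[[446.0, 102.5], [532.5, 104.4000015258789], [534.4000244140625, 216.5], [446.0, 214.6999969482422]] [[411.5, 69.9000015258789], [565.5999755859375, 73.69999694824219], [570.4000244140625, 251.8000030517578], [411.5, 248.60000610351562]]
reproj [[-0.8, -0.5], [0.5, -0.3], [0.9, 1.1], [-0.4, 1.0], [0.5, 0.2], [-0.4, 0.2], [-0.4, -0.8], [0.0, -0.8]]
R [[0.9194, 0.1553, -0.3614], [-0.144, 0.9879, 0.0584], [0.3661, -0.0017, 0.9306]] O [517.09851029 206.35859872  35.10674459]
tilt 21.477262048045827 yaw -8.936648595472219Traceback (most recent call last):
  File "pl.py", line 33, in <module>
    q=P[110:210,455:525].reshape(-1,3); c=q.mean(0); n=np.linalg.svd(q-c,full_matrices=False)[2][2]; n*=np.sign(n[2]); print("depth n",n,"tilt",np.degrees(np.arccos(n[2])),"slope dir",np.degrees(np.arctan2(-n[1],-n[0])),"PnP plane offset vs depth",(O-c)@n)
                                                       ~~~~~~~~~~~~~^^^^^^^^^^^^^^^^^^^^^^^^^
    u, s, vh = gufunc(a, signature=signature)
               ~~~~~~^^^^^^^^^^^^^^^^^^^^^^^^
    raise LinAlgError("SVD did not converge")
numpy.linalg.LinAlgError: SVD did not converge
```

```bash
sed -i 's/c=q.mean(0); n=/q=q[~np.isnan(q[:,0])]; c=q.mean(0); n=/' pl.py; python3 pl.py | tail -8
```

```text
tilt 21.477262048045827 yaw -8.936648595472219
depth n [-0.36395648  0.05696284  0.92967248] tilt 21.616182356291034 slope dir -8.895201926437618 PnP plane offset vs depth -2.213103450917371
low [524.4 151.6  50. ] px [429.  89.]
high [625.5 135.8  90.2] px [429.1 222.6]
out [586.1 195.6  62.6] px [489.8 159.2]
ball tool [-0.54266718 71.68924903 13.58434878] depth pt [ 0.79324967 70.53957917 10.81459268]
foot near edge tool [ 34.87562848 -24.60228278  10.63331623] [34.84804867 23.86129235 10.62300572]
tool yaw(y-90) -7.634761147184449
```

Call:
servo_tool(
  steps=[
    [[-0.0215,0.006,-0.008],[0,0,-1.3],-1],
    [[-0.0215,0.006,-0.008],[0,0,0],-1],
    [[-0.0215,0.006,-0.008],[0,0,0],-1],
    [[-0.0215,0.006,-0.008],[0,0,0],-1],
    [[-0.0215,0.007,-0.008],[0,0,0],-1],
    [[0,0,-0.03],[0,0,0],-1],
    [[0,0,-0.03],[0,0,0],-1],
    [[0,0,-0.03],[0,0,0],-1],
  ],
)

```text
t: 5.63
ee_pos: [512.4, 81.2, 88.7]
orientation: [0.243, 3.13, 0.001]
ft_force: [0.1, 0.7, -1.3]
width: 15.7
grasp_force: 30.0
```

Call:
servo_tool(
  steps=[
    [[0,0,-0.008],[0,0,0],-1],
    [[0,0,-0.004],[0,0,0],-1],
    [[0,0,0],[0,0,0],-1],
    [[0,0,0],[0,0,0],-1],
    [[0,0,0],[0,0,0],-1],
    [[0,0,0],[0,0,0],-1],
    [[0,0,0],[0,0,0],-1],
    [[0,0,0],[0,0,0],-1],
  ],
)

```text
t: 6.3
ee_pos: [513.0, 81.5, 77.4]
orientation: [0.243, 3.131, 0.0]
ft_force: [-0.4, -0.4, -0.8]
width: 15.6
grasp_force: 30.0
```

```bash
cat > look.py <<'E'
from h import *
import sys
n=sys.argv[1]
ft=[]
g=grab("wrist"); o=sensors.get_obs(); g["o"]=o; pickle.dump(g,open(n+".pkl","wb")); cv2.imwrite(f"pics/{n}.png",g["img"])
print(o["t"],o["ee_pos"],o["orientation"],"F",o["ft_force"],"M",o["moment"],o["width"])
W=R.from_rotvec(o["orientation"]).as_matrix(); e0=np.array(o["ee_pos"]); print("ball centre",e0+W@[-0.5,71.7,13.6],"yaw",np.degrees(np.arctan2(W[1,1],W[0,1]))-90)
E
python3 look.py w5
```

```text
6.35 [512.84230427  81.49653335  77.20360067] [2.42901279e-01 3.13126454e+00 2.74864418e-04] F [ 0.14486712  0.01795998 -1.49866601] M [ 0.07440066 -0.1378078   0.03096878] 16.018030854744573
ball centre [524.40640144 152.26307236  63.62167839] yaw -8.871427157522447
```

View pics/w5.png

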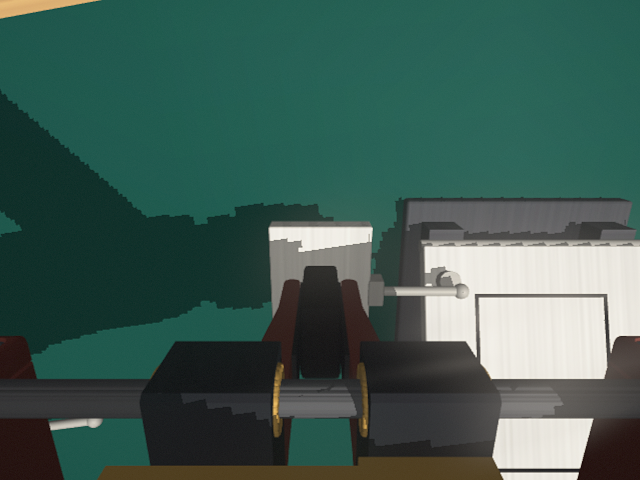

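```bash
python3 - <<'E'
from h import *
g=pickle.load(open("w5.pkl","rb"))
Rw=np.array([[0.9194,0.1553,-0.3614],[-0.144,0.9879,0.0584],[0.3661,-0.0017,0.9306]])
for O in([517.1,206.4,35.1],[517.1,206,38]):
    O=np.array(O)
    c=[proj(g,O+Rw@[20+6*np.cos(a),-53+6*np.sin(a),8]).round(0) for a in np.arange(0,6.2,np.pi/2)]
    print(proj(g,O+Rw@[20,-53,8]),c,"outline corner",proj(g,O+Rw@[27,-37,0]),"plate corner",proj(g,O+Rw@[0,-65,0]))
cv2.imwrite("pics/w5c.png",cv2.resize(g["img"][230:320,360:490],None,fx=6,fy=6,interpolation=cv2.INTER_CUBIC))
print(cloud(g)[330:340,445:470].reshape(-1,3).mean(0))
E
```

```text
[451.49888987 280.05636773] [array([452., 291.]), array([462., 280.]), array([451., 269.]), array([441., 280.])] outline corner [475.06378208 291.83009057] plate corner [424.72382073 244.21972674]
[452.55284238 282.36878157] [array([453., 294.]), array([464., 282.]), array([452., 271.]), array([441., 282.])] outline corner [476.38788509 294.21336185] plate corner [425.38440935 245.96599663]
[nan nan nan]
```

View pics/w5c.png

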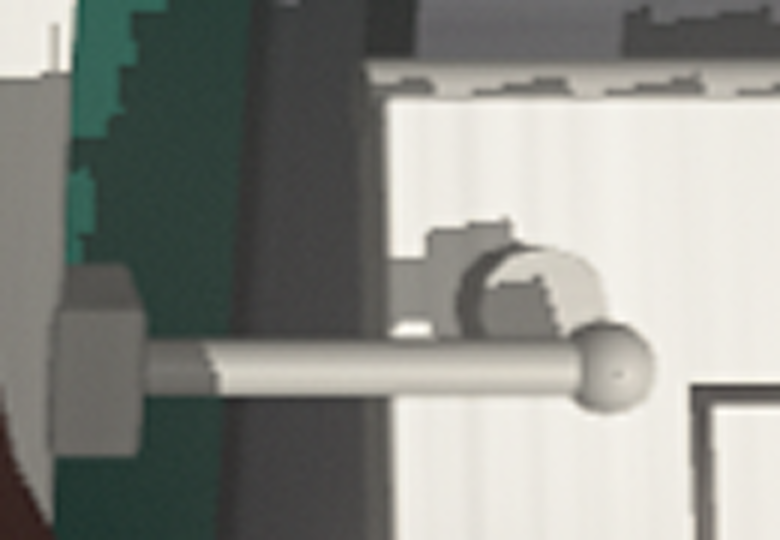

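The stud's top circle (cols 440–461, top edge row 271) is within a pixel or so of the prediction. I'll shift about 1 mm and start easing down.

Call:
servo_tool(
  steps=[
    [[-0.0012,-0.0012,-0.002],[0,0,0],-1],
    [[0,0,-0.002],[0,0,0],-1],
    [[0,0,-0.0005],[0,0,0],-1],
    [[0,0,-0.0005],[0,0,0],-1],
    [[0,0,-0.0005],[0,0,0],-1],
    [[0,0,0],[0,0,0],-1],
    [[0,0,0],[0,0,0],-1],
    [[0,0,0],[0,0,0],-1],
  ],
)

```text
t: 7.02
ee_pos: [511.4, 80.3, 71.2]
orientation: [-0.243, -3.132, -0.0]
ft_force: [-0.3, 0.6, -1.6]
width: 15.9
grasp_force: 30.0
```

Call:
servo_tool(
  steps=[
    [[0,0,-0.0004],[0,0,0],-1],
    [[0,0,-0.0004],[0,0,0],-1],
    [[0,0,-0.0004],[0,0,0],-1],
    [[0,0,0],[0,0,0],-1],
    [[0,0,0],[0,0,0],-1],
    [[0,0,0],[0,0,0],-1],
    [[0,0,0],[0,0,0],-1],
    [[0,0,0],[0,0,0],-1],
  ],
)

```text
t: 7.68
ee_pos: [511.4, 80.3, 70.0]
orientation: [0.243, 3.132, 0.0]
ft_force: [1.2, 0.7, 0.1]
width: 15.8
grasp_force: 30.0
```

Call:
servo_tool(
  steps=[
    [[0,0,-0.0003],[0,0,0],-1],
    [[0,0,-0.0003],[0,0,0],-1],
    [[0,0,0],[0,0,0],-1],
    [[0,0,0],[0,0,0],-1],
    [[0,0,0],[0,0,0],-1],
    [[0,0,0],[0,0,0],-1],
    [[0,0,0],[0,0,0],-1],
    [[0,0,0],[0,0,0],-1],
  ],
)

```text
t: 8.35
ee_pos: [511.5, 80.2, 69.6]
orientation: [0.243, 3.132, 0.0]
ft_force: [-1.1, -1.9, 5.5]
width: 15.5
grasp_force: 30.0
```

```bash
for i in 1 2 3; do python3 look.py w6; done; python3 - <<'E'
from h import *
g=pickle.load(open("w6.pkl","rb"))
cv2.imwrite("pics/w6c.png",cv2.resize(g["img"][230:320,360:490],None,fx=6,fy=6,interpolation=cv2.INTER_CUBIC))
E
```

```text
8.4 [511.54929159  80.24741325  69.55915468] [2.43016340e-01 3.13173649e+00 1.36101533e-04] F [-0.63080446 -0.31495927  4.4569078 ] M [ 0.26843412 -0.0588411   0.01379744] 15.867525669745561
ball centre [523.11032565 151.01268339  55.96801666] yaw -8.874285362951156
8.45 [511.5500777   80.26880446  69.57463446] [2.42976709e-01 3.13172444e+00 1.53115393e-04] F [-1.16046971 -1.4261645   5.22254604] M [0.25829187 0.00407649 0.02996289] 16.016816371296898
ball centre [523.10958919 151.03448944  55.98436136] yaw -8.87287777470182
8.5 [511.53357779  80.23175691  69.57073451] [2.43042105e-01 3.13174640e+00 1.28424211e-04] F [-0.91750624 -1.53306364  4.74804591] M [ 0.2616888  -0.01977293  0.05862329] 15.81006053567002
ball centre [523.09556874 150.99678989  55.97917561] yaw -8.875194623957327
```

View pics/w6c.png

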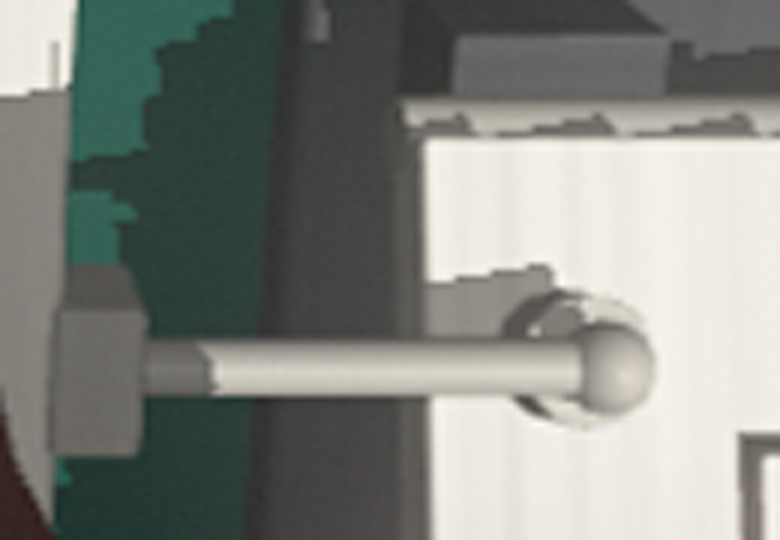

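Low stud touched at about 6 N, with the ball on the stud's flat top at crop (612,368). Now I'll lift, move up to the high stud and approach it slowly.

Call:
servo_tool(
  steps=[
    [[0,0,0.02],[0,0,0],-1],
    [[0,0,0.035],[0,0,0],-1],
    [[0.02,-0.003,0],[0,0,0],-1],
    [[0.02,-0.003,0],[0,0,0],-1],
    [[0.02,-0.003,0],[0,0,0],-1],
    [[0.02,-0.003,0],[0,0,0],-1],
    [[0.021,-0.004,0],[0,0,0],-1],
    [[0,0,0],[0,0,0],-1],
  ],
)

```text
t: 9.17
ee_pos: [615.9, 63.7, 124.2]
orientation: [0.244, 3.129, 0.0]
ft_force: [0.9, 0.4, -1.4]
width: 16.1
grasp_force: 30.0
```

Call:
servo_tool(
  steps=[
    [[0,0,-0.005],[0,0,0],-1],
    [[0,0,-0.005],[0,0,0],-1],
    [[0,0,-0.001],[0,0,0],-1],
    [[0,0,-0.001],[0,0,0],-1],
    [[0,0,0],[0,0,0],-1],
    [[0,0,0],[0,0,0],-1],
    [[0,0,0],[0,0,0],-1],
    [[0,0,0],[0,0,0],-1],
  ],
)

```text
t: 9.83
ee_pos: [612.4, 64.3, 112.6]
orientation: [0.243, 3.132, 0.0]
ft_force: [0.7, -0.4, -0.5]
width: 15.7
grasp_force: 30.0
```

```bash
python3 look.py w7; python3 - <<'E'
from h import *
g=pickle.load(open("w7.pkl","rb"))
Rw=np.array([[0.9194,0.1553,-0.3614],[-0.144,0.9879,0.0584],[0.3661,-0.0017,0.9306]]); O=np.array([517.1,206,38])
c=np.array([proj(g,O+Rw@[130+6*np.cos(a),-53+6*np.sin(a),8]) for a in np.arange(0,6.2,.1)])
print("pred stud box",c.min(0),c.max(0))
gray=cv2.cvtColor(g["img"],cv2.COLOR_BGR2GRAY)
print("rows above rod, cols 420-480");
for v in range(262,308,3): print(v,gray[v,424:484:3])
E
```

```text
9.8833 [612.42857488  64.30260153 112.61906497] [2.42916370e-01 3.13175260e+00 1.31591939e-04] F [ 0.27498363  0.09985547 -1.25466813] M [ 0.04682909 -0.09310698  0.01935677] 15.619059432058242
ball centre [623.98494613 135.06858402  99.02767042] yaw -8.870603948498257
pred stud box [447.0873789  277.60404435] [469.81724979 300.51231036]
rows above rod, cols 420-480
262 [ 81  91 203 238 236 237 236 238 234 237 234 236 240 238 236 236 237 237
 242  86]
265 [ 79  92 201 237 236 237 236 238 234 237 233 236 240 237 235 237 237 236
 241  85]
268 [ 79  90 198 237 236 237 236 239 234 237 232 237 240 237 235 236 238 236
 242  83]
271 [ 79  93 190 237 227 200 134 138 235 238 233 237 240 237 235 237 237 237
 240  83]
274 [ 79  90 185 239 136 143 144 146 136 199 234 236 240 237 236 237 238 236
 238 152]
277 [ 74  91 123 140 141 144 144 145 124  85 122 190 234 240 236 237 238 237
 238 237]
280 [105  91 125 141 142 144 145  86  90 196 118 206 203 196 237 238 237 236
 239 238]
283 [102  92 124 180 140 143 109  87 125 125 124 151 142 189 220 237 237 236
 238 237]
286 [ 97  94 116 146 108 111  95  98 108 108 106 107 135 155 154 239 237 235
 238 237]
289 [170 169 170 171 171 172 172 173 174 173 175 127 162 182 187 221 237 235
 238 236]
292 [204 206 205 207 207 208 208 209 210 210 211 136 173 208 203 224 237 236
 237 237]
295 [156 154 159 178 178 179 180 176 155 174 171 132 170 192 191 238 236 236
 238 237]
298 [104  88 145 237 237 237 237 239 242 180 197 166 164 199 238 237 236 236
 238 237]
301 [104  89 138 236 237 236 237 238 235 238 236 235 238 237 237 236 237 235
 237 236]
304 [ 87  89 133 237 237 236 236 238 236 238 235 235 237 236 236 236 235 235
 236 236]
307 [ 86  87 131 236 237 236 236 237 235 238 235 234 237 236 236 235 235 234
 236 235]
```

Call:
servo_tool(
  steps=[
    [[0,0,-0.0005],[0,0,0],-1],
    [[0,0,-0.0005],[0,0,0],-1],
    [[0,0,-0.0005],[0,0,0],-1],
    [[0,0,-0.0005],[0,0,0],-1],
    [[0,0,0],[0,0,0],-1],
    [[0,0,0],[0,0,0],-1],
    [[0,0,0],[0,0,0],-1],
    [[0,0,0],[0,0,0],-1],
  ],
)

```text
t: 10.55
ee_pos: [612.4, 64.3, 110.5]
orientation: [0.243, 3.132, 0.0]
ft_force: [-0.3, -0.6, -0.2]
width: 15.5
grasp_force: 30.0
```

Call:
servo_tool(
  steps=[
    [[0,0,-0.0003],[0,0,0],-1],
    [[0,0,-0.0003],[0,0,0],-1],
    [[0,0,0],[0,0,0],-1],
    [[0,0,0],[0,0,0],-1],
    [[0,0,0],[0,0,0],-1],
    [[0,0,0],[0,0,0],-1],
    [[0,0,0],[0,0,0],-1],
    [[0,0,0],[0,0,0],-1],
  ],
)

```text
t: 11.22
ee_pos: [612.6, 64.2, 110.1]
orientation: [0.243, 3.132, 0.0]
ft_force: [-1.0, -0.9, 5.2]
width: 16.1
grasp_force: 30.0
```

High stud touched at about 6 N. Now I'll lift, move over the outline and tilt about the hinge axis by 21.5°.

Call:
servo_tool(
  steps=[
    [[0,0,0.02],[0,0,0],-1],
    [[0,0,0.03],[0,0,0],-1],
    [[0,0,0.03],[0,0,0],-1],
    [[-0.009,0.027,0],[-0.83,-5.3,0],-1],
    [[-0.009,0.027,0],[-0.83,-5.3,0],-1],
    [[-0.009,0.027,0],[-0.83,-5.3,0],-1],
    [[-0.009,0.027,0],[-0.83,-5.3,0],-1],
    [[-0.0095,0.026,0],[0,0,0],-1],
  ],
)

```text
t: 11.88
ee_pos: [563.8, 195.7, 187.9]
orientation: [0.214, 2.768, -0.044]
ft_force: [-0.6, 0.2, -1.3]
width: 16.1
grasp_force: 30.0
```

Call:
servo_tool(
  steps=[
    [[0,0,-0.01],[0,0,0],-1],
    [[0,0,-0.02],[0,0,0],-1],
    [[0,0,-0.02],[0,0,0],-1],
    [[0,0,-0.01],[0,0,0],-1],
    [[0,0,0],[0,0,0],-1],
    [[0,0,0],[0,0,0],-1],
    [[0,0,0],[0,0,0],-1],
    [[0,0,0],[0,0,0],-1],
  ],
)

```text
t: 12.55
ee_pos: [568.6, 195.4, 130.7]
orientation: [0.216, 2.767, -0.041]
ft_force: [1.1, 0.3, -1.3]
width: 16.1
grasp_force: 30.0
```

```bash
cat > al.py <<'E'
from h import *
import sys
g=grab("wrist"); o=sensors.get_obs(); g["o"]=o; pickle.dump(g,open(sys.argv[1]+".pkl","wb"))
W=R.from_rotvec(o["orientation"]).as_matrix(); e0=np.array(o["ee_pos"])
Rw=np.array([[0.9194,0.1553,-0.3614],[-0.144,0.9879,0.0584],[0.3661,-0.0017,0.9306]]); O=np.array([517.1,206,38])
G=W@np.diag([-1,1,-1]) # gauge axes
print("t",o["t"],"ee",e0,"F",o["ft_force"],"M",o["moment"],"w",o["width"])
print("F along n",np.array(o["ft_force"])@Rw[:,2])
print("rot err needed (world deg)",np.degrees(R.from_matrix(Rw@G.T).as_rotvec()))
og=e0+W@[-.3,-.3,22.6]; print("gauge origin in plate",Rw.T@(og-O)); 
print("shift to outline, 0 height:",O+Rw@[75,0,0]-og)
pc={k:proj(g,O+Rw@np.array(p)).round(1) for k,p in dict(a=(27,-37,0),b=(27,37,0),c=(123,37,0),d=(123,-37,0),p0=(0,-65,0),p1=(0,65,0)).items()}; print(pc)
E
python3 al.py w8; python3 - <<'E'
from h import *
g=pickle.load(open("w8.pkl","rb")); gray=cv2.cvtColor(g["img"],cv2.COLOR_BGR2GRAY)
P=cloud(g)
for v in range(100,330,40): print(v,[int(x) for x in np.where((gray[v,100:560]<110))[0]+100][:60])
for u in (180,220,250,420): print("col",u,[int(x) for x in np.where(gray[60:330,u]<110)[0]+60][:60])
E
```

```text
t 12.6 ee [568.58024133 195.40350166 130.74927246] F [ 0.6529274  -0.06596499 -1.98816332] M [0.05607663 0.12463093 0.01130175] w 15.976701703706977
F along n -2.0900051057685465
rot err needed (world deg) [-0.11980337 -0.41049144  0.01165915]
gauge origin in plate [82.94476216 -2.91258784 44.48642577]
shift to outline, 0 height: [  9.22840248   1.41391558 -44.30793174]
{'a': array([264.3, 168.4]), 'b': array([386.8, 168.2]), 'c': array([379.6, 311. ]), 'd': array([270.6, 311.2]), 'p0': array([214.2, 121.7]), 'p1': array([437.2, 121.4])}
100 [100, 101, 102, 103, 104, 105, 106, 107, 108, 109, 110, 111, 112, 113, 114, 115, 116, 117, 118, 119, 120, 121, 122, 123, 124, 125, 126, 127, 128, 129, 130, 131, 132, 133, 134, 135, 136, 137, 138, 139, 140, 141, 142, 143, 144, 145, 146, 147, 148, 149, 150, 151, 152, 153, 154, 155, 156, 157, 158, 159]
140 [100, 101, 102, 103, 104, 105, 106, 107, 108, 109, 110, 111, 112, 113, 114, 115, 116, 117, 118, 119, 120, 121, 122, 123, 124, 125, 126, 127, 128, 129, 130, 131, 132, 133, 134, 135, 136, 137, 138, 139, 140, 141, 142, 143, 144, 145, 146, 147, 148, 1
[... 1649 characters left out ...]
4, 85, 86, 87, 88, 89, 90, 91, 92, 93, 94, 95, 96, 97, 98, 99, 100, 101, 102, 103, 104, 105, 106, 107, 108, 109, 110, 111, 112, 113, 114, 115, 199, 200, 201, 202]
col 250 [60, 61, 62, 63, 64, 65, 66, 67, 68, 69, 70, 71, 72, 73, 74, 75, 76, 77, 78, 79, 80, 81, 82, 83, 84, 85, 86, 87, 88, 89, 90, 91, 92, 93, 94, 95, 96, 97, 98, 99, 100, 101, 102, 103, 104, 105, 106, 107, 108, 109, 110, 111, 112, 113, 114, 314, 315, 316, 317, 318]
col 420 [60, 61, 62, 63, 64, 65, 66, 67, 68, 69, 70, 71, 72, 73, 74, 75, 76, 77, 78, 79, 80, 81, 82, 83, 84, 85, 86, 87, 88, 89, 90, 91, 92, 93, 94, 95, 96, 97, 98, 99, 100, 101, 102, 103, 104, 105, 106, 107, 108, 109, 110, 111, 112, 113, 114, 287, 306, 307, 308, 309]
```

Call:
servo_tool(
  steps=[
    [[0.002,0.0005,-0.01],[-0.1,-0.45,0],-1],
    [[0.002,0.0005,-0.01],[0,0,0],-1],
    [[0.002,0.0005,-0.01],[0,0,0],-1],
    [[0.0014,0.0002,-0.0096],[0,0,0],-1],
    [[0.0007,-0.0001,-0.0019],[0,0,0],-1],
    [[0,0,0],[0,0,0],-1],
    [[0,0,0],[0,0,0],-1],
    [[0,0,0],[0,0,0],-1],
  ],
)

```text
t: 13.27
ee_pos: [576.1, 197.0, 88.4]
orientation: [0.215, 2.76, -0.044]
ft_force: [-0.3, -0.2, -1.7]
width: 16.1
grasp_force: 30.0
```

```bash
python3 al.py w9; python3 - <<'E'
from h import *
g=pickle.load(open("w9.pkl","rb")); gray=cv2.cvtColor(g["img"],cv2.COLOR_BGR2GRAY).astype(int)
# outline line positions: strongest dark dips
for u in (285,320,355):
    c=gray[90:215,u]; d=c-np.minimum(np.roll(c,4),np.roll(c,-4)); k=d[5:-5].argmin()+5; print("col",u,"dark row",k+90,d[k])
for v in (165,185,205,225):
    for a,b in((200,300),(345,450)):
        c=gray[v,a:b]; d=c-np.minimum(np.roll(c,4),np.roll(c,-4)); k=d[5:-5].argmin()+5; print("row",v,"dark col",k+a,d[k])
E
```

```text
t 13.3167 ee [576.14603531 197.06734869  88.56459148] F [-0.21219098 -0.75795483 -1.74794319] M [ 0.12302177  0.12482829 -0.0208721 ] w 15.818783018275624
F along n -1.594214672261111
rot err needed (world deg) [ 0.00630871 -0.02196136 -0.0113123 ]
gauge origin in plate [ 7.43767234e+01 -4.23705120e-02  2.59401037e+00]
shift to outline, 0 height: [ 1.5198548  -0.20716746 -2.18326216]
{'a': array([247.7, 195.7]), 'b': array([394.7, 195.6]), 'c': array([384.9, 359.1]), 'd': array([257.3, 359.1]), 'p0': array([186.3, 140.4]), 'p1': array([456.1, 140.3])}
col 285 dark row 195 -124
col 320 dark row 195 -98
col 355 dark row 195 -89
row 165 dark col 216 -6
row 165 dark col 365 -7
row 185 dark col 222 -51
row 185 dark col 364 -6
row 205 dark col 249 -113
row 205 dark col 389 -166
row 225 dark col 249 -108
row 225 dark col 388 -165
```

Call:
servo_tool(
  steps=[
    [[0.0004,0,-0.0009],[0,0,0],-1],
    [[0.0003,0,-0.0005],[0,0,0],-1],
    [[0.0002,0,-0.0005],[0,0,0],-1],
    [[0.0002,0,-0.0003],[0,0,0],-1],
    [[0,0,0],[0,0,0],-1],
    [[0,0,0],[0,0,0],-1],
    [[0,0,0],[0,0,0],-1],
    [[0,0,0],[0,0,0],-1],
  ],
)

```text
t: 13.98
ee_pos: [577.0, 197.0, 86.3]
orientation: [0.215, 2.76, -0.044]
ft_force: [-4.8, -0.7, 5.7]
width: 15.9
grasp_force: 30.0
```

Call:
servo_tool(
  steps=[
    [[0.0001,0,-0.0003],[0,0,0],-1],
    [[0.0001,0,-0.0003],[0,0,0],-1],
    [[0,0,0],[0,0,0],-1],
    [[0,0,0],[0,0,0],-1],
    [[0,0,0],[0,0,0],-1],
    [[0,0,0],[0,0,0],-1],
    [[0,0,0],[0,0,0],-1],
    [[0,0,0],[0,0,0],-1],
  ],
)

```text
t: 14.65
ee_pos: [577.0, 197.0, 86.2]
orientation: [0.215, 2.76, -0.044]
ft_force: [-9.7, -0.8, 12.1]
width: 16.2
grasp_force: 30.0
```

```bash
python3 al.py w10
```

```text
t 14.7 ee [576.9943453  196.98651523  86.20427528] F [-9.6971192   0.14695079 12.70963161] M [-0.01505993  0.32595103 -0.090063  ] w 15.73707814209059
F along n 15.340703981561443
rot err needed (world deg) [ 0.020474   -0.02184678 -0.007746  ]
gauge origin in plate [7.43051086e+01 7.89291869e-03 8.62881379e-02]
shift to outline, 0 height: [ 0.67160582 -0.12063902  0.17662586]
{'a': array([246.6, 196.6]), 'b': array([395.5, 196.6]), 'c': array([385.5, 361.6]), 'd': array([256.5, 361.7]), 'p0': array([184.4, 140.7]), 'p1': array([457.7, 140.6])}
```

Call:
servo_tool(
  steps=[
    [[-0.0002,0,-0.0001],[0,0,0],-1],
    [[0,0,0],[0,0,0],-1],
    [[0,0,0],[0,0,0],-1],
    [[0,0,0],[0,0,0],-1],
    [[0,0,0],[0,0,0],-1],
    [[0,0,0],[0,0,0],-1],
    [[0,0,0],[0,0,0],-1],
    [[0,0,0],[0,0,0],-1],
  ],
)

```text
t: 15.37
ee_pos: [577.0, 197.0, 86.2]
orientation: [0.215, 2.759, -0.043]
ft_force: [-9.0, -1.6, 11.9]
width: 15.8
grasp_force: 30.0
```

```bash
python3 al.py w11|head -4; python3 - <<'E'
from h import *
G={k:cv2.cvtColor(pickle.load(open(k+".pkl","rb"))["img"],cv2.COLOR_BGR2GRAY) for k in("w3","w4","w7","w9","w11")}
E=lambda a:cv2.Canny(cv2.GaussianBlur(a,(3,3),0),60,150)
def match(ref,name,x0,y0,x1,y1):
    for k in G:
        s=G[k][y0-8:y1+8,x0-8:x1+8]; r=cv2.matchTemplate(s,G[ref][y0:y1,x0:x1],cv2.TM_CCOEFF_NORMED); _,v,_,p=cv2.minMaxLoc(r); print(name,k,round(v,2),p[0]-8,p[1]-8)
match("w7","ball",450,280,474,303); match("w7","griptop",295,258,345,300); match("w4","footL",262,215,282,250); match("w4","footR",360,215,380,270)
g=pickle.load(open("w11.pkl","rb")); P=cloud(g)
Rw=np.array([[0.9194,0.1553,-0.3614],[-0.144,0.9879,0.0584],[0.3661,-0.0017,0.9306]]); O=np.array([517.1,206,38])
Q=(P-O)@Rw
for v in(205,228,240,250): print(v,[ (int(u),Q[v,u].round(1).tolist()) for u in(235,285,355,410)])
E
```

```text
t 15.4167 ee [576.92797083 197.00910706  86.14612933] F [-8.65972407 -1.12413038 12.25221584] M [-0.11706229  0.17438826 -0.14667575] w 15.902353567262978
F along n 14.465887121231995
rot err needed (world deg) [ 0.0164081  -0.01046886 -0.00753243]
gauge origin in plate [7.42237151e+01 2.20802428e-02 5.75108815e-02]
ball w3 0.42 -6 -8
ball w4 0.44 -6 -8
ball w7 1.0 0 0
ball w9 0.42 -6 -8
ball w11 0.42 -6 -8
griptop w3 0.95 0 0
griptop w4 1.0 0 0
griptop w7 1.0 0 0
griptop w9 1.0 0 0
griptop w11 1.0 0 0
footL w3 0.87 0 0
footL w4 1.0 0 0
footL w7 0.98 0 0
footL w9 0.47 6 6
footL w11 0.46 6 6
footR w3 0.78 0 0
footR w4 1.0 0 0
footR w7 0.94 0 0
footR w9 0.34 -8 6
footR w11 0.34 -8 6
205 [(235, [31.1, -42.9, 0.7]), (285, [31.4, -18.0, -0.3]), (355, [31.3, 17.0, 0.2]), (410, [31.5, 44.8, -0.6])]
228 [(235, [43.6, -44.1, -1.0]), (285, [40.0, -17.2, 11.3]), (355, [39.9, 16.2, 11.9]), (410, [43.3, 45.5, -0.0])]
240 [(235, [49.7, -44.3, -0.1]), (285, [46.1, -17.4, 11.2]), (355, [45.8, 16.4, 12.2]), (410, [50.2, 46.3, -1.5])]
250 [(235, [55.0, -44.6, 0.3]), (285, [50.9, -17.5, 12.2]), (355, [50.9, 16.5, 12.1]), (410, [55.5, 46.5, -0.8])]
```

```bash
python3 - <<'E'
from h import *
Rw=np.array([[0.9194,0.1553,-0.3614],[-0.144,0.9879,0.0584],[0.3661,-0.0017,0.9306]]); O=np.array([517.1,206,38])
def fit(q,lim):
    q=q[~np.isnan(q[:,0])]
    for _ in range(4):
        c=q.mean(0); A=np.c_[q[:,:2]-c[:2],np.ones(len(q))]; s=np.linalg.lstsq(A,q[:,2],rcond=None)[0]; e=q[:,2]-A@s; q=q[abs(e)<lim]
    return s,c,len(q),e.std()
S=[]
for i in range(6):
    g=grab("wrist"); Q=(cloud(g)-O)@Rw; S.append(Q)
Q=np.nanmean(S,0)
f=[Q[230:262,275:283].reshape(-1,3),Q[230:248,283:357].reshape(-1,3),Q[230:262,358:367].reshape(-1,3)]
s,c,n,e=fit(np.vstack(f),1.2); print("foot slope deg",np.degrees(s[:2]),"h",s[2],c,n,e)
q=np.vstack([Q[150:190,215:430].reshape(-1,3),Q[200:300,205:235].reshape(-1,3),Q[200:270,405:440].reshape(-1,3)])
s2,c2,n,e=fit(q,1.5); print("plate slope deg",np.degrees(s2[:2]),"h at foot",s2[2]+(c-c2)[:2]@s2[:2],n,e)
o=sensors.get_obs(); print(o["t"],o["ft_force"],o["moment"])
E
```

```text
foot slope deg [0.09156723 0.06113856] h 11.782234341275535 [46.16890346 -0.29351346 11.78223434] 1876 0.24596056025826515
plate slope deg [0.14161851 0.15305558] h at foot -0.30257838840840134 13921 0.26349366622011267
15.7167 [-8.88049289 -0.54368103 12.2240614 ] [-0.06020363  0.15617898 -0.06447486]
```

The foot is parallel to the plate within 0.1°, 12.1 mm high (nominal 12 mm), within a millimetre of centre by my estimate, and pressed at about 15 N. Handing in.

```bash
python3 -c "
from workcell import close_job
print(close_job())"
```

```text
the job is handed in; nothing more can be done
None
```

I touched the low stud and then the high stud at about 6 N each, and handed the job in at about 16 s with the gauge still gripped. Its foot is pressed flush at about 15 N inside the rectangle, square to it, with the stylus pointing away from the studs; no verdict came back.

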